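# Load a swing-out rotor in balanced pairs

## Task

Load the six-bucket centrifuge rotor on the bench so that every tube faces its twin straight across the hub: stand the loose blue-capped tube in the bucket opposite the blue-capped tube that is already in the rotor, the loose orange-capped tube in the bucket opposite the orange-capped one, and the two green-capped tubes in the two buckets that remain, facing each other. Each tube must end up upright and all the way down in its bucket, let go. Leave the two loaded tubes in their buckets, do not disturb the rotor key, the timer or the small stain bottle by the rotor, and ignore the tubes in the far right corner of the bench.

Things in the scene. Friction and masses are not known exactly. Their poses are not given: they have to be found in the camera images.
- swing_rotor: Metal rotor fixed on a grey stand, 208 mm across; does not turn. Origin: hub axis at bench level, z up. Six upright buckets, centres 74 mm from the axis at 0, 60 .. 300 deg from its x axis, counter-clockwise from above. Bucket rim 79 mm above bench; mouth 53 mm wide, funnel narrowing over 18 mm to a bore 38 mm wide; floor 26 mm above bench. Hub nut 84 mm high, arms between buckets 65 mm.
- blue_in_rotor: 50 ml tube with a blue screw cap, 34 mm diameter, 111 mm tall, 58 g, standing in one bucket of the rotor at the start; to be left there. Origin: centre of its underside; z up along the tube. Stands 58 mm out of the bucket.
- orange_in_rotor: 50 ml tube with an orange screw cap, 34 mm diameter, 111 mm tall, 68 g, standing in another bucket of the rotor at the start, two buckets (120 degrees) from the blue one; to be left there. Origin: centre of its underside; z up along the tube.
- blue_tube: 50 ml tube with a blue screw cap, standing upright on the open bench, left of the rotor or right of the centrifuge (not in the group at the far right corner, which is fixed), a plain cylinder to the touch, 34 mm diameter, 111 mm tall, 58 g. Origin: centre of its underside; z up along the tube. To go straight across from blue_in_rotor.
- orange_tube: 50 ml tube with an orange screw cap, standing upright on the open bench, left of the rotor or right of the centrifuge (not in the group at the far right corner, which is fixed), 34 mm diameter, 111 mm tall, 68 g. Origin: centre of its underside; z up along the tube. To go straight across from orange_in_rotor.
- green_tube: 50 ml tube with a plain green screw cap, standing upright on the open bench, left of the rotor or right of the fixed centrifuge (x 0.49 to 0.81, y -0.28 to -0.06, 270 mm tall, lid open), 34 mm diameter, 112 mm tall, 45 g. Origin: centre of its underside; z up along the tube. To go in either of the two buckets left over, straight across from the other green-capped tube.
- green_dot_tube: 50 ml tube with a green screw cap that carries a round white sticker on top, standing upright on the open bench, left of the rotor or right of the centrifuge, 34 mm diameter, 112 mm tall, 45 g. Origin: centre of its underside; z up along the tube. To go in either of the two buckets left over, straight across from the other green-capped tube.
- rotor_key: Hex key with a red handle, 70 x 119 x 18 mm, lying on the bench in front of the rotor; to be left alone. Origin: centre of its underside.
- timer: White bench timer with buttons, 62 x 66 x 18 mm, lying on the bench behind the rotor; to be left alone. Origin: centre of its underside.
- stain_bottle: Small clear bottle of violet stain with a black cap, 36 mm diameter, 74 mm tall, standing behind the rotor; to be left alone. Origin: centre of its underside.
Not all that is in view belongs to the job. Leave any pink or yellow look-alike of the blue_tube alone.

How it is judged:
By the outcome, as a careful person would: the job done as asked, in the order asked, and still so for the second after the job is handed in, with the robot touching nothing.
It also fails if it takes over 109 s, if anything falls off the work surface, if the arm or the gripper's body presses on something with over 40 N, if the wrist force passes 120 N, or if a joint passes its speed limit or range.

## Robot

A 6-joint arm with a two-finger parallel gripper is mounted at the origin on a cart in front of the work surface, level with it; the furniture and walls round the work are solid. World frame = base frame: x ahead of the robot, y to its left, z up, the work surface at z = 0. Lengths are in m, angles in rad, forces in N, time in s.
With the tool pointing down it reaches from about 0.35 to 0.775 m from the base axis. Payload 7.3 kg.
Tool frame: the origin (TCP) lies midway between the tips of the shut fingers; the grasp point (between the pads) lies 19 mm behind it (robot.tcp_to_grasp is the distance from the TCP to the grasp point, in m); z points along the fingers, y is the line along which they close (so a half turn about z gives the same grasp; the last joint's range is limited). The gripper opens to 92 mm and grips with 3 to 60 N. Pads are 19 mm wide; open, the fingers measure 130 mm over their backs; the gripper's body (75 mm by 190 mm) begins 47 mm behind the grasp point.
Start: joints at [-1.442, 0.342, 1.524, -0, 1.275, -0.146], TCP at [0.142, -0.505, 0.227] pointing down, gripper open.
Joint ranges: [-2.53, 2.53], [-0.77, 2.02], [0.04, 2.7], [-1, 4.14], [0.28, 2.66], [-3.11, 3.11]. Speed limits (rad/s): [2.57, 2.57, 3.14, 3.14, 3.14, 3.14].

## Interface

Orientations are given as [roll, pitch, yaw] about the fixed x, y, z axes, in that order (R = Rz(yaw) Ry(pitch) Rx(roll)).
In Python, from cell import readout, cams, ticket, robot gives the robot as it stands. The module is installed in compiled form; this text tells all that it offers.
- The arm moves only by the tool jog_arm, never from a script. Its argument "plan" is a list of rows, each a list of 5 numbers: the shift along the world's x, y, z each as a share of 0.08 m, from -1 to 1, then the turn about the world's z as a share of 90 degrees, from -1 to 1, then the opening, from -1 (shut) to 1 (fully open). A call has 1 to 12 rows; each row is the pose to reach, as a shift and turn from the pose commanded when the call began; what a row does not reach only later rows make up. A row lasts 1/10 s, in which the tool goes at most 50 mm and 8.59 degrees, less where a joint would pass 70% of its speed; a pose out of reach is approached as far as the arm can. A call with a number of a shift or a turn outside -1 to 1 is refused whole. A call with a gripper value outside its range is refused whole. The fingers move at their own pace and stop on an object; "squeeze" is the grip in N (left out, the last holds). Time passes only in rows, so rows that repeat a pose let the fingers close. It gives the time, the measured TCP pose, the force, the opening and the grip force at its end, in the units of the state.
- readout.observe(): the state, without advancing time (a new reading comes with each control period).
- cams.read_camera(name): name is "scene" or "top" or "wrist"; returns the picture (384x512x3 uint8, blue, green, red); there is no depth.
- cams.calibration(name): a dict with "K" (3x3 intrinsics, pixels), "k1" (the pictures are not rectified: a ray, as slopes to the right and down, at radius r is drawn at 1 + k1 r^2 times it, then the intrinsics apply), "world_from_camera" (4x4, takes a point from camera to world coordinates). Camera axes: x right, y down, z forward; pixel columns grow to the right and rows downward; lengths in m; the calibration is good to about 2 mm. A picture is of the moment at which its call begins: read the wrist's pose just before it. calibration takes no time and is no camera call; for the wrist camera it gives the pose at the moment of the call.
- ticket.hand_in(): hands the job in; it is judged then, once.
The state is a dict: "time": time; "qpos": joint angles; "qvel": joint speeds; "joint_efforts": joint torques, N m; "tool_pos": TCP position; "tool_rot": TCP orientation; "contact_force": force on the tool from outside, world axes, zero at the start; "torque": the same for the moment, N m; "opening": finger opening in m; "grip_force": force on a finger pad.
Only numpy, scipy, OpenCV 4.12 (cv2) and the standard library are available. Lean on these libraries where they do the work, as an engineer would, in place of code of your own. Each camera call takes 0.05 s, during which the arm holds its last target. There are 200 camera calls.

## Working session

There is one attempt and no reset: what is moved stays moved. The work goes in short steps, Python scripts to look and compute and a tool call to move; the robot and the scene stay as the last step left them, time stands still between calls to the robot, and variables do not carry over. Pictures are saved under pics/ and viewed, at most 14 in all, crops included, and the job is handed in when it is done.

Besides the shell and the picture viewer there is one more tool, called in YAML: its name, and indented under it one key for each argument. jog_arm: Moves the arm, as the interface text tells. Shift numbers are shares of 0.08 m and turn numbers shares of 90 degrees, none past 1 either way. Its arguments: {"type":"object","properties":{"plan":{"type":"array"},"squeeze":{"type":"number"}},"required":["plan"]}

```bash
mkdir -p pics
cat > h.py <<'E'
import numpy as np, cv2
from cell import readout, cams, ticket, robot
def pix2w(cal,u,v,z):
    K=np.array(cal["K"]);k1=cal["k1"];T=np.array(cal["world_from_camera"])
    d=np.array([(u-K[0,2])/K[0,0],(v-K[1,2])/K[1,1]]);s=d.copy()
    for _ in range(30): s=d/(1+k1*(s@s))
    r=T[:3,:3]@np.array([s[0],s[1],1]);o=T[:3,3]
    return o+r*(z-o[2])/r[2]
def w2pix(cal,p):
    K=np.array(cal["K"]);T=np.array(cal["world_from_camera"])
    c=T[:3,:3].T@(np.array(p)-T[:3,3]);s=c[:2]/c[2];s=s*(1+cal["k1"]*(s@s))
    return K[0,0]*s[0]+K[0,2],K[1,1]*s[1]+K[1,2]
E
python3 - <<'E'
from h import *
for n in("top","scene"):
    im=cams.read_camera(n);cv2.imwrite(f"pics/{n}0.png",im)
    cv2.imwrite(f"pics/{n}0b.png",cv2.resize(im,(800,600),interpolation=cv2.INTER_CUBIC))
    print(n,cams.calibration(n))
print(readout.observe())
E
```

```text
top {'K': array([[377.29295615,   0.        , 255.45620557],
       [  0.        , 377.29295615, 191.66688236],
       [  0.        ,   0.        ,   1.        ]]), 'k1': -0.1136422374192153, 'world_from_camera': array([[-0.00865137, -0.99580075,  0.09113739,  0.48360931],
       [-0.99963933,  0.00629536, -0.02610706, -0.02942048],
       [ 0.02542368, -0.09133038, -0.99549606,  1.1730175 ],
       [ 0.        ,  0.        ,  0.        ,  1.        ]])}
scene {'K': array([[443.88279236,   0.        , 248.36408927],
       [  0.        , 443.88279236, 183.5627755 ],
       [  0.        ,   0.        ,   1.        ]]), 'k1': -0.06842167172367064, 'world_from_camera': array([[-0.72269868, -0.54205706,  0.4288132 , -0.00214416],
       [-0.69105279,  0.57778991, -0.43428662,  0.53209616],
       [-0.01235582, -0.61019093, -0.79215804,  1.10311961],
       [ 0.        ,  0.        ,  0.        ,  1.        ]])}
{'time': 0.1, 'qpos': array([-1.44198938e+00,  3.42699275e-01,  1.52492952e+00,  5.75197618e-06,
        1.27537796e+00, -1.45959068e-01]), 'qvel': array([ 0.00015084, -0.00246498, -0.00248595, -0.0004112 , -0.00158522,
        0.00022238]), 'joint_efforts': array([ 1.96797722e-03, -4.32003093e+01, -2.44693834e+01,  7.19947438e-02,
        5.26457315e-02, -5.33384639e-05]), 'tool_pos': array([ 0.142441  , -0.50493349,  0.22608766]), 'tool_rot': array([-3.14019440e+00, -2.11109397e-04,  2.74764187e-01]), 'contact_force': array([ 0.20176308,  0.00677592, -0.8011946 ]), 'torque': array([0.008395  , 0.00665466, 0.0096278 ]), 'grip_force': 0.0, 'opening': 0.0914963965063003}
```

View pics/top0b.png

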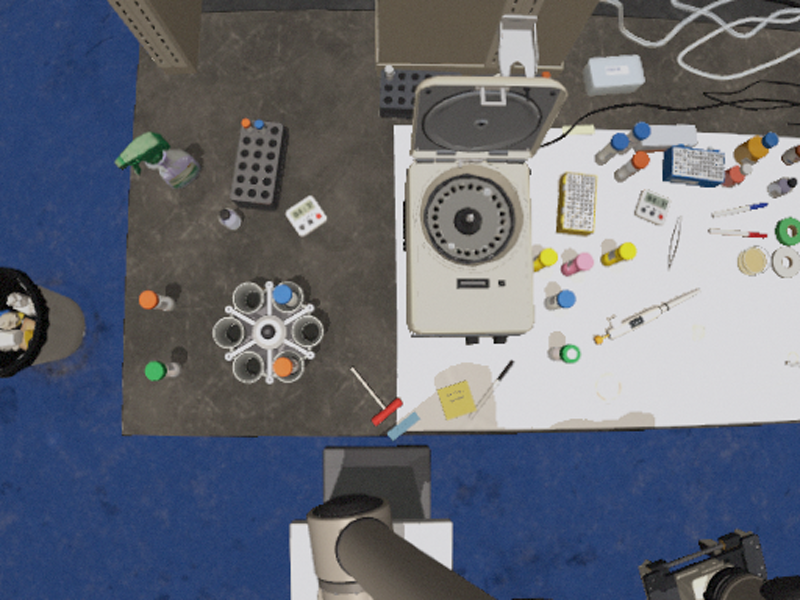

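View pics/scene0b.png

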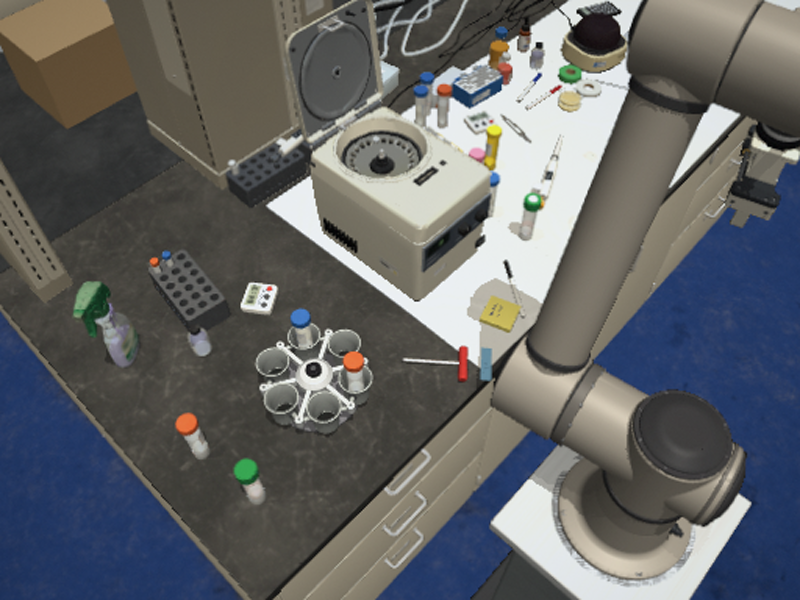

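The top view (800-px scale) shows these candidates:
- **Loose tubes:** blue (563,299), green with dot (569,353), orange (148,300), plain green (155,371).
- **In the rotor:** blue (283,294), orange (283,367).
- **Look-alikes to leave alone:** pink (577,264), yellow (545,259) and (622,253), corner tubes (613,148), (640,131) and (635,160), rack caps (246,123) and (258,125).

Next is a close crop.

Run:
```python
from h import *
im=cv2.imread("pics/top0.png");c=cams.calibration("top")
def crop(x,y,w,h,s): return cv2.resize(im[y:y+h,x:x+w],None,fx=s,fy=s,interpolation=cv2.INTER_CUBIC)
a=crop(130,175,80,75,5) # rotor
b=crop(335,150,80,75,5)
d=crop(80,180,40,60,5); 
out=np.zeros((600,800,3),np.uint8); out[:375,:400]=a; out[:375,400:800]=b
d=crop(80,180,80,45,5)[:225]; out[375:600,:400]=d; out[375:600,400:]=crop(80,205,80,45,5)
cv2.imwrite("pics/mont.png",out)
for n,u,v in(("blue",563,299),("gdot",569,353),("orange",148,300),("green",155,371),("bR",283,294),("oR",283,367)):
    z=.111 if n[-1]!="R" else .137
    print(n,pix2w(c,u*.64,v*.64,z).round(4))
print("hub",pix2w(c,268*.64,332*.64,.084).round(4))
```

```text
blue [ 0.5798 -0.3587  0.111 ]
gdot [ 0.4807 -0.3669  0.111 ]
orange [0.5828 0.4022 0.111 ]
green [0.4536 0.386  0.111 ]
bR [0.5895 0.1485 0.137 ]
oR [0.4612 0.1476 0.137 ]
hub [0.5245 0.1848 0.084 ]
```

View pics/mont.png

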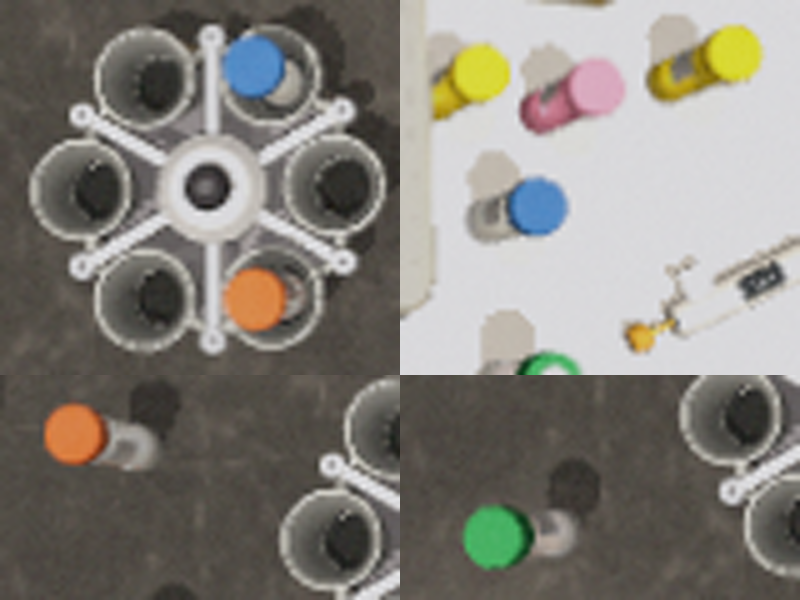

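The crops confirm the colours. The loose blue tube is at crop (538,206), apart from the pink and yellow ones. Orange is at (75,434) and green at (496,537), both plain caps. Rotor blue is upper right and rotor orange lower right. Bucket rims are centred at (145,77), (270,78), (334,187), (270,300), (144,300) and (80,189).

Run:
```python
from h import *
from scipy.optimize import least_squares
im=cv2.imread("pics/top0.png");c=cams.calibration("top")
f=lambda x,y,x0,y0:(x0+(x+.5)/5-.5,y0+(y+.5)/5-.5)
for n,p in(("orange",f(75,59,80,180)),("green",f(96,162,80,205)),("blue",f(138,206,335,150))): print(n,pix2w(c,*p,.111).round(4))
hsv=cv2.cvtColor(im,cv2.COLOR_BGR2HSV)
for n,lo,hi,(x,y) in(("gd",45,85,(364,226)),("g",45,85,(99,237)),("b",98,115,(360,191)),("o",3,18,(95,192))):
    m=cv2.inRange(hsv[y-12:y+13,x-12:x+13],(lo,110,60),(hi,255,255));ys,xs=np.nonzero(m)
    (cx,cy),r=cv2.minEnclosingCircle(np.c_[xs,ys].astype(np.float32)); print(n,pix2w(c,cx+x-12,cy+y-12,.110).round(4),round(r,1))
B=np.array([pix2w(c,*f(x,y,130,175),.079)[:2] for x,y in((334,187),(270,78),(145,77),(80,189),(144,300),(270,300))])
print(B.round(4))
g=lambda p:(p[:2]+.074*np.c_[np.cos(p[2]+np.arange(6)*np.pi/3),np.sin(p[2]+np.arange(6)*np.pi/3)]-B).ravel()
s=least_squares(g,[.52,.18,-1.57]);print(s.x,(g(s.x)*1000).round(1));print((B+g(s.x).reshape(6,2)).round(4))
```

```text
orange [0.5845 0.4026 0.111 ]
green [0.4548 0.3872 0.111 ]
blue [ 0.5814 -0.3643  0.111 ]
gd [ 0.4794 -0.367   0.11  ] 6.1
g [0.4548 0.3859 0.11  ] 6.7
b [ 0.5804 -0.3631  0.11  ] 5.5
o [0.585  0.4024 0.11  ] 6.4
[[0.5257 0.1135]
 [0.5894 0.1511]
 [0.5904 0.2245]
 [0.5253 0.2618]
 [0.4609 0.2236]
 [0.4607 0.1503]]
[ 0.52541012  0.18745498 -1.56791722] [-0.1 -0.   0.2 -0.5 -1.   0.2 -0.1 -0.3  0.3  0.7  0.7 -0.1]
[[0.5256 0.1135]
 [0.5896 0.1506]
 [0.5894 0.2246]
 [0.5252 0.2615]
 [0.4612 0.2243]
 [0.4614 0.1503]]
```

Bucket assignment:
- Blue goes to (.461,.224), opposite rotor blue at (.590,.151).
- Orange goes to (.589,.225), opposite rotor orange at (.461,.150).
- The greens go to (.526,.1135) and (.525,.2615).

All grasps will close along x, which is yaw +π/2. Moving above the blue tube now.

jog_arm:
  plan:
    - [1,0.35,0.2,0.825,0.17]
    - [1,0.35,0.2,0.825,0.17]
    - [1,0.35,0.2,0.825,0.17]
    - [1,0.35,0.2,0.825,0.17]
    - [1,0.35,0.2,0.825,0.17]
    - [1,0.35,0.2,0.825,0.17]
    - [1,0.35,0.2,0.825,0.17]
    - [1,0.35,0.2,0.825,0.17]
    - [1,0.35,0.2,0.825,0.17]
    - [1,0.35,0.2,0.825,0.17]
  squeeze: 20

```text
time: 1.1
tool_pos: [0.2224, -0.4771, 0.2423]
tool_rot: [-3.141, -0.001, 1.571]
contact_force: [-0.2, 0.4, -0.1]
opening: 0.0538
grip_force: 0.0
```

jog_arm:
  plan:
    - [1,0.35,0,0,0.17]
    - [1,0.35,0,0,0.17]
    - [1,0.35,0,0,0.17]

```text
time: 1.4
tool_pos: [0.3055, -0.4477, 0.2424]
tool_rot: [3.14, -0.001, 1.572]
contact_force: [-0.0, -0.3, 0.0]
opening: 0.0536
grip_force: 0.0
```

jog_arm:
  plan:
    - [1,0.35,0,0,0.17]
    - [1,0.35,0,0,0.17]
    - [1,0.35,0,0,0.17]

```text
time: 1.7
tool_pos: [0.3851, -0.4199, 0.2423]
tool_rot: [3.141, -0.001, 1.572]
contact_force: [-0.8, 0.1, -0.4]
opening: 0.0537
grip_force: 0.0
```

jog_arm:
  plan:
    - [1,0.35,0,0,0.17]
    - [1,0.35,0,0,0.17]
    - [1,0.35,0,0,0.17]
    - [1,0.35,0,0,0.17]

```text
time: 2.1
tool_pos: [0.4618, -0.3936, 0.2422]
tool_rot: [-3.14, -0.0, 1.57]
contact_force: [-0.0, -0.1, 1.5]
opening: 0.0537
grip_force: 0.0
```

Run:
```python
from h import *
c=cams.calibration("wrist");im=cams.read_camera("wrist");cv2.imwrite("pics/w0.png",im)
print(readout.observe()["tool_pos"],readout.observe()["tool_rot"],c["world_from_camera"],c["K"][0],c["k1"])
for n,p in(("b",(.581,-.364,.111)),("gd",(.4794,-.367,.112))):print(n,w2pix(c,p))
np.savez("w0.npz",**{k:np.array(v) for k,v in c.items()})
```

```text
[ 0.46122818 -0.39389676  0.24239322] [-3.14037744e+00 -1.84998181e-04  1.56937104e+00] [[ 9.99998228e-01  1.02493073e-03 -1.57918033e-03  4.61292325e-01]
 [ 5.13965827e-04 -9.55579290e-01 -2.94733704e-01 -3.14050247e-01]
 [-1.81111365e-03  2.94732370e-01 -9.55578123e-01  4.00033581e-01]
 [ 0.00000000e+00  0.00000000e+00  0.00000000e+00  1.00000000e+00]] [328.29506607   0.         253.85736333] -0.0962019271271098
b (np.float64(387.1479931245226), np.float64(153.45146355999262))
gd (np.float64(274.8204729739702), np.float64(156.22245452971922))
```

View pics/w0.png

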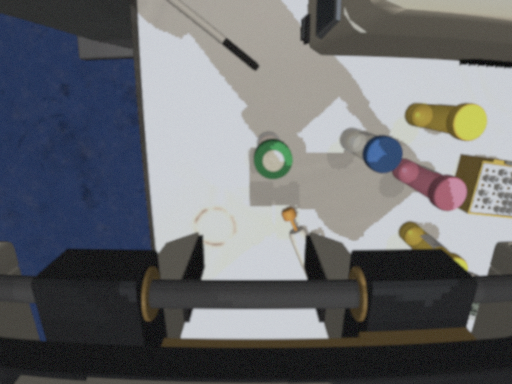

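The wrist view shows the blue cap at (383,154), the green cap with its white dot at (273,159), pink at (448,193) and yellow at (469,121). On this side the wrist camera would sit next to the centrifuge wall, so I'll pick from yaw −π/2.

Run:
```python
from h import *
c=dict(np.load("w0.npz"))
for n,u,v in(("b",383,154),("gd",273,159),("pink",448,193),("yel",469,121)):print(n,pix2w(c,u,v,.111))
```

```text
b [ 0.57719709 -0.36454242  0.111     ]
gd [ 0.47788222 -0.36969712  0.111     ]
pink [ 0.64585834 -0.40115508  0.111     ]
yel [ 0.65524253 -0.33313559  0.111     ]
```

jog_arm:
  plan:
    - [0,0.1,0.3,-1,0.17]
    - [0,0.1,0.3,-1,0.17]
    - [0,0.1,0.3,-1,0.17]
    - [0,0.1,0.3,-1,0.17]
    - [0,0.1,0.3,-1,0.17]
    - [0,0.1,0.3,-1,0.17]
    - [0,0.1,0.3,-1,0.17]
    - [0,0.1,0.3,-1,0.17]
    - [0,0.1,0.3,-1,0.17]
    - [0,0.1,0.3,-1,0.17]
    - [0,0.1,0.3,-1,0.17]

```text
time: 3.25
tool_pos: [0.4606, -0.3865, 0.2669]
tool_rot: [3.141, 0.001, -0.008]
contact_force: [-0.8, -0.3, -0.6]
opening: 0.0537
grip_force: 0.0
```

jog_arm:
  plan:
    - [1,0,0,-1,0.17]
    - [1,0,0,-1,0.17]
    - [1,0,0,-1,0.17]
    - [1,0,0,-1,0.17]
    - [1,0,0,-1,0.17]
    - [1,0,0,-1,0.17]
    - [1,0,0,-1,0.17]
    - [1,0,0,-1,0.17]
    - [1,0,0,-1,0.17]
    - [1,0,0,-1,0.17]
    - [1,0,0,-1,0.17]

```text
time: 4.35
tool_pos: [0.5406, -0.3868, 0.2669]
tool_rot: [3.141, -0.0, -1.579]
contact_force: [-0.0, -0.5, -0.2]
opening: 0.0534
grip_force: 0.0
```

jog_arm:
  plan:
    - [0.47,0.28,0,0,0.17]
    - [0.47,0.28,0,0,0.17]
    - [0.47,0.28,-1,0,0.17]
    - [0.47,0.28,-1,0,0.17]
    - [0.47,0.28,-1,0,0.17]

```text
time: 4.85
tool_pos: [0.5765, -0.3625, 0.1815]
tool_rot: [3.133, 0.006, -1.573]
contact_force: [-0.6, 0.9, -0.4]
opening: 0.0532
grip_force: 0.0
```

jog_arm:
  plan:
    - [0,0,-0.6,0,0.17]
    - [0,0,-0.6,0,0.17]
    - [0,0,-0.6,0,0.17]

```text
time: 5.15
tool_pos: [0.5797, -0.3638, 0.1403]
tool_rot: [3.142, -0.0, -1.572]
contact_force: [-0.0, 0.3, 0.4]
opening: 0.054
grip_force: 0.0
```

Run:
```python
from h import *
c=cams.calibration("wrist");im=cams.read_camera("wrist");cv2.imwrite("pics/w1.png",im)
np.savez("w1.npz",**{k:np.array(v) for k,v in c.items()})
s=readout.observe();print(s["tool_pos"],s["tool_rot"],w2pix(c,[*s["tool_pos"][:2],.111]))
```

```text
[ 0.58052031 -0.36421945  0.14161204] [-3.13925239e+00 -2.12758348e-03 -1.57168931e+00] (np.float64(251.0620936392199), np.float64(229.55697217221814))
```

View pics/w1.png

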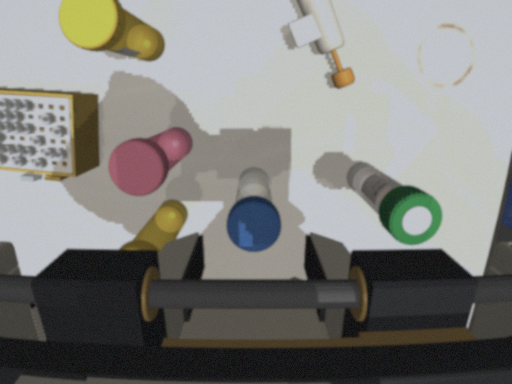

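The blue cap is at (254,224), centred between the fingers but about 3 mm further out in −y. I'll correct for that, go down, grip and lift.

jog_arm:
  plan:
    - [-0.02,-0.04,-0.3,0,0.17]
    - [-0.02,-0.04,-0.6,0,0.17]
    - [-0.02,-0.04,-0.9,0,0.17]
    - [-0.02,-0.04,-0.9,0,0.17]
    - [-0.02,-0.04,-0.9,0,0.17]
    - [-0.02,-0.04,-0.9,0,-1]
    - [-0.02,-0.04,-0.9,0,-1]
    - [-0.02,-0.04,-0.9,0,-1]
    - [-0.02,-0.04,-0.9,0,-1]
    - [-0.02,-0.04,-0.9,0,-1]

```text
time: 6.2
tool_pos: [0.579, -0.3665, 0.0681]
tool_rot: [-3.14, -0.001, -1.571]
contact_force: [0.1, 0.3, 6.4]
opening: 0.034
grip_force: 20.0
```

jog_arm:
  plan:
    - [0,0,0,0,-1]
    - [0,0,0.3,0,-1]
    - [0,0,0.6,0,-1]
    - [0,0,1,0,-1]
    - [0,0,1,0,-1]

```text
time: 6.7
tool_pos: [0.5804, -0.3676, 0.1518]
tool_rot: [-3.135, -0.005, -1.571]
contact_force: [0.4, 0.4, -0.3]
opening: 0.0338
grip_force: 20.0
```

jog_arm:
  plan:
    - [0,0,0.6,0,-1]
    - [0,0,1,0,-1]
    - [-0.4,0,1,0.1,-1]
    - [-1,0,1,1,-1]
    - [-1,0,1,1,-1]
    - [-1,0,1,1,-1]
    - [-1,0,1,1,-1]
    - [-1,0,1,1,-1]
    - [-1,0,1,1,-1]
    - [-1,0,1,1,-1]
    - [-1,0,1,1,-1]
    - [-1,0,1,1,-1]

```text
time: 7.9
tool_pos: [0.4982, -0.3659, 0.2255]
tool_rot: [-3.141, 0.001, -0.065]
contact_force: [0.4, 0.2, -1.0]
opening: 0.0336
grip_force: 20.0
```

jog_arm:
  plan:
    - [-1,0,0.25,1,-1]
    - [-1,0,0.25,1,-1]
    - [-1,0,0.25,1,-1]
    - [-1,0,0.25,1,-1]
    - [-1,0,0.25,1,-1]
    - [-1,0,0.25,1,-1]
    - [-1,0,0.25,1,-1]
    - [-1,0,0.25,1,-1]
    - [-1,0,0.25,1,-1]
    - [-1,0,0.25,1,-1]
    - [-1,0,0.25,1,-1]

```text
time: 9.0
tool_pos: [0.4182, -0.3658, 0.2457]
tool_rot: [-3.141, -0.001, 1.505]
contact_force: [-0.3, -0.1, 0.1]
opening: 0.0336
grip_force: 20.0
```

jog_arm:
  plan:
    - [-0.3,1,0,0.1,-1]
    - [-0.3,1,0,0.1,-1]
    - [-0.3,1,0,0.1,-1]

```text
time: 9.3
tool_pos: [0.3931, -0.2824, 0.246]
tool_rot: [-3.14, -0.003, 1.659]
contact_force: [-0.7, 0.1, -0.7]
opening: 0.0334
grip_force: 20.0
```

jog_arm:
  plan:
    - [0,1,0,0,-1]
    - [0,1,0,0,-1]
    - [0,1,0,0,-1]

```text
time: 9.6
tool_pos: [0.3943, -0.2036, 0.2465]
tool_rot: [-3.141, -0.001, 1.659]
contact_force: [-0.2, -0.9, 0.2]
opening: 0.0338
grip_force: 20.0
```

jog_arm:
  plan:
    - [0,1,0,0,-1]
    - [0,1,0,0,-1]
    - [0,1,0,0,-1]

```text
time: 9.9
tool_pos: [0.3945, -0.1244, 0.2465]
tool_rot: [-3.142, -0.001, 1.659]
contact_force: [-0.2, -0.8, -0.3]
opening: 0.0337
grip_force: 20.0
```

jog_arm:
  plan:
    - [0,1,0,0,-1]
    - [0,1,0,0,-1]
    - [0,1,0,0,-1]

```text
time: 10.2
tool_pos: [0.3949, -0.0449, 0.2466]
tool_rot: [3.141, -0.0, 1.659]
contact_force: [0.7, -0.1, -0.1]
opening: 0.0335
grip_force: 20.0
```

jog_arm:
  plan:
    - [0,1,0,0,-1]
    - [0,1,0,0,-1]
    - [0,1,0,0,-1]

```text
time: 10.5
tool_pos: [0.3953, 0.0348, 0.2466]
tool_rot: [3.141, -0.0, 1.659]
contact_force: [0.9, -0.9, -0.9]
opening: 0.0335
grip_force: 20.0
```

jog_arm:
  plan:
    - [0,1,0,0,-1]
    - [0,1,0,0,-1]
    - [0,1,0,0,-1]

```text
time: 10.8
tool_pos: [0.3956, 0.1147, 0.2465]
tool_rot: [3.141, -0.0, 1.659]
contact_force: [-1.0, -1.1, -0.3]
opening: 0.0337
grip_force: 20.0
```

jog_arm:
  plan:
    - [0.8,1,0,0,-1]
    - [0.8,1,0,0,-1]
    - [0.8,1,0,0,-1]
    - [0.8,1,0,0,-1]

```text
time: 11.2
tool_pos: [0.4598, 0.1927, 0.2456]
tool_rot: [-3.14, 0.001, 1.657]
contact_force: [-0.4, -0.4, -0.6]
opening: 0.0335
grip_force: 20.0
```

jog_arm:
  plan:
    - [0.02,0.395,0,-0.055,-1]
    - [0.02,0.395,0,-0.055,-1]
    - [0.02,0.395,0,-0.055,-1]
    - [0.02,0.395,-0.5,-0.055,-1]
    - [0.02,0.395,-1,-0.055,-1]
    - [0.02,0.395,-1,-0.055,-1]
    - [0.02,0.395,-1,-0.055,-1]

```text
time: 11.9
tool_pos: [0.4604, 0.2244, 0.1676]
tool_rot: [-3.141, 0.001, 1.57]
contact_force: [-0.2, -0.7, 0.6]
opening: 0.0336
grip_force: 20.0
```

Run:
```python
from h import *
c=cams.calibration("wrist");im=cams.read_camera("wrist");cv2.imwrite("pics/w2.png",im)
np.savez("w2.npz",**{k:np.array(v) for k,v in c.items()})
s=readout.observe();print(s["tool_pos"],s["tool_rot"],s["contact_force"])
for x,y in((.5256,.1135),(.5896,.1506),(.5894,.2246),(.5252,.2615),(.4612,.2243),(.4614,.1503)): print(w2pix(c,(x,y,.079)))
```

```text
[0.46117474 0.22489285 0.16858768] [ 3.13915944e+00 -4.93770688e-04  1.57010823e+00] [ 0.93091235  0.37278578 -0.39180162]
(np.float64(326.79215550464903), np.float64(315.5819068360312))
(np.float64(401.82331101242835), np.float64(278.86937093553803))
(np.float64(414.6107515469819), np.float64(198.71277216648198))
(np.float64(340.06122448984013), np.float64(152.60147596955173))
(np.float64(255.90236980612445), np.float64(199.09941921552198))
(np.float64(255.94318624337757), np.float64(280.86752011454513))
```

View pics/w2.png

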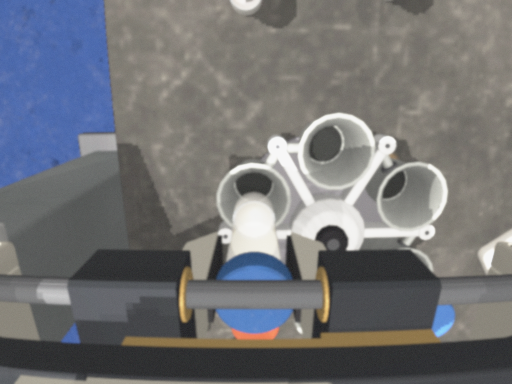

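The wrist view shows bucket rims at (254,198), (338,151) and (411,197), within 1–2 mm of the fit. The tube bottom hangs over its bucket, so I'm descending.

jog_arm:
  plan:
    - [-0.005,0,-0.2,0,-1]
    - [-0.005,0,-0.4,0,-1]
    - [-0.005,0,-0.6,0,-1]
    - [-0.005,0,-0.75,0,-1]
    - [-0.005,0,-0.85,0,-1]
    - [-0.005,0,-0.88,0,-1]
    - [-0.005,0,-0.88,0,-1]

```text
time: 12.65
tool_pos: [0.4601, 0.2255, 0.0967]
tool_rot: [3.141, -0.0, 1.571]
contact_force: [-0.8, 1.1, 0.3]
opening: 0.0336
grip_force: 20.0
```

jog_arm:
  plan:
    - [0,0,-0.02,0,-1]
    - [0,0,-0.02,0,-1]

```text
time: 12.85
tool_pos: [0.4599, 0.2256, 0.0951]
tool_rot: [3.141, -0.0, 1.571]
contact_force: [-0.4, 0.4, -1.7]
opening: 0.0341
grip_force: 20.0
```

jog_arm:
  plan:
    - [0,0,0,0,0.17]
    - [0,0,0,0,0.17]
    - [0,0,0,0,0.17]
    - [0,0,0,0,0.17]
    - [0,0,0.5,0,0.17]
    - [0,0,1,0,0.17]
    - [0,0,1,0,0.17]

```text
time: 13.55
tool_pos: [0.4625, 0.2265, 0.1798]
tool_rot: [3.132, -0.003, 1.571]
contact_force: [0.6, 0.4, 0.9]
opening: 0.0538
grip_force: 0.0
```

jog_arm:
  plan:
    - [0,0,0.4,0,0.17]
    - [0,0,0.4,0,0.17]
    - [0.8,1,0.4,0,0.17]
    - [0.8,1,0.4,0,0.17]
    - [0.8,1,0.4,0,0.17]

```text
time: 14.05
tool_pos: [0.5257, 0.3088, 0.204]
tool_rot: [-3.141, -0.001, 1.572]
contact_force: [-0.6, 0.1, -0.4]
opening: 0.0538
grip_force: 0.0
```

jog_arm:
  plan:
    - [0.76,1,0,0,0.17]
    - [0.76,1,0,0,0.17]
    - [0.76,1,0,0,0.17]
    - [0.76,1,0,0,0.17]

```text
time: 14.45
tool_pos: [0.5841, 0.3857, 0.2036]
tool_rot: [-3.138, 0.002, 1.572]
contact_force: [-0.0, -0.5, 0.7]
opening: 0.0538
grip_force: 0.0
```

```bash
cat > look.py <<'E'
from h import *
import sys
n=sys.argv[1];c=cams.calibration("wrist");im=cams.read_camera("wrist");cv2.imwrite(f"pics/{n}.png",im)
np.savez(n+".npz",**{k:np.array(v) for k,v in c.items()})
s=readout.observe();print(s["time"],s["tool_pos"],s["tool_rot"])
hsv=cv2.cvtColor(im,cv2.COLOR_BGR2HSV)
for k,lo,hi in(("o",3,14),("b",98,115),("g",45,85)):
    m=cv2.inRange(hsv,(lo,130,50),(hi,255,255))
    for i,st in enumerate(cv2.connectedComponentsWithStats(m)[2][1:]):
        if st[4]>350:
            u,v=st[0]+st[2]/2-.5,st[1]+st[3]/2-.5
            print(k,st,pix2w(c,u,v,.111).round(4))
E
python3 look.py w3
```

```text
14.5 [0.58380238 0.38497578 0.20493126] [-3.13907542e+00  1.72134007e-03  1.57088103e+00]
o [ 232  153   43   43 1067] [0.5823 0.4048 0.111 ]
b [    0     0   512    77 26866] [0.584  0.5043 0.111 ]
b [   0   86   39  143 3322] [0.3909 0.4196 0.111 ]
```

View pics/w3.png

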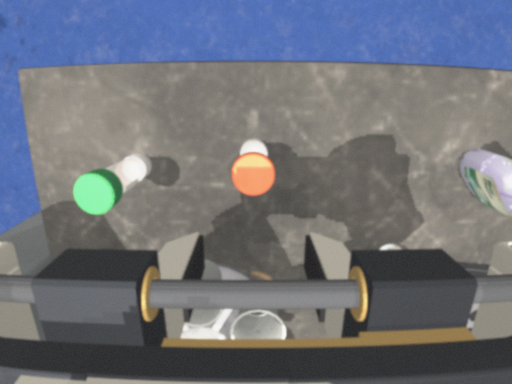

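The orange cap is at (253,174), centred in x, with plain green at (97,192). Moving onto the orange tube.

jog_arm:
  plan:
    - [-0.01,0.225,0,0,0.17]
    - [-0.01,0.225,-0.4,0,0.17]
    - [-0.01,0.225,-0.8,0,0.17]
    - [-0.01,0.225,-0.8,0,0.17]
    - [-0.01,0.225,-0.8,0,0.17]

```text
time: 15.0
tool_pos: [0.5834, 0.4026, 0.1439]
tool_rot: [3.142, 0.0, 1.57]
contact_force: [-0.1, -0.2, 0.6]
opening: 0.0539
grip_force: 0.0
```

```bash
python3 look.py w4; python3 -c "
from h import *
c=dict(np.load('w3.npz'));print(pix2w(c,97,192,.112))"
```

```text
15.05 [0.58425679 0.40318202 0.14518989] [ 3.13905583e+00 -1.29062362e-03  1.56991580e+00]
o [ 227  194   54   54 2311] [0.5825 0.4066 0.111 ]
b [    0     0   512    82 32014] [0.5836 0.5107 0.111 ]
[0.45544269 0.39010096 0.112     ]
```

jog_arm:
  plan:
    - [-0.01,0.03,-0.3,0,0.17]
    - [-0.01,0.03,-0.6,0,0.17]
    - [-0.01,0.03,-0.94,0,0.17]
    - [-0.01,0.03,-0.94,0,0.17]
    - [-0.01,0.03,-0.94,0,0.17]
    - [-0.01,0.03,-0.94,0,-1]
    - [-0.01,0.03,-0.94,0,-1]
    - [-0.01,0.03,-0.94,0,-1]
    - [-0.01,0.03,-0.94,0,-1]
    - [-0.01,0.03,-0.94,0,-1]

```text
time: 16.05
tool_pos: [0.5835, 0.4063, 0.069]
tool_rot: [3.139, -0.001, 1.571]
contact_force: [-1.0, 0.3, 5.2]
opening: 0.0335
grip_force: 20.0
```

jog_arm:
  plan:
    - [0,0,0,0,-1]
    - [0,0,0.3,0,-1]
    - [0,0,0.6,0,-1]
    - [0,0,1,0,-1]
    - [0,0,1,0,-1]

```text
time: 16.55
tool_pos: [0.5849, 0.4071, 0.1528]
tool_rot: [3.134, -0.004, 1.571]
contact_force: [0.3, 0.1, 0.4]
opening: 0.0336
grip_force: 20.0
```

jog_arm:
  plan:
    - [0,0,1,0,-1]
    - [0,0,1,0,-1]
    - [0,-1,1,0,-1]
    - [0,-1,1,0,-1]
    - [0,-1,1,0,-1]

```text
time: 17.05
tool_pos: [0.5831, 0.3221, 0.2271]
tool_rot: [-3.141, 0.002, 1.567]
contact_force: [-0.2, 0.7, -0.8]
opening: 0.0337
grip_force: 20.0
```

jog_arm:
  plan:
    - [0,-1,0,0,-1]
    - [0,-1,0,0,-1]
    - [0,-1,0,0,-1]
    - [0,-1,0,0,-1]
    - [0,-1,0,0,-1]

```text
time: 17.55
tool_pos: [0.5827, 0.2471, 0.227]
tool_rot: [-3.141, -0.0, 1.572]
contact_force: [-0.5, 0.7, 0.1]
opening: 0.0337
grip_force: 20.0
```

jog_arm:
  plan:
    - [0.07,-0.28,0,0,-1]
    - [0.07,-0.28,0,0,-1]
    - [0.07,-0.28,-0.4,0,-1]
    - [0.07,-0.28,-0.75,0,-1]
    - [0.07,-0.28,-0.75,0,-1]
    - [0.07,-0.28,-0.75,0,-1]

```text
time: 18.15
tool_pos: [0.5884, 0.2246, 0.1677]
tool_rot: [-3.141, -0.0, 1.572]
contact_force: [-0.6, -0.3, -0.1]
opening: 0.0336
grip_force: 20.0
```

jog_arm:
  plan:
    - [0,0,-0.2,0,-1]
    - [0,0,-0.4,0,-1]
    - [0,0,-0.6,0,-1]
    - [0,0,-0.75,0,-1]
    - [0,0,-0.85,0,-1]
    - [0,0,-0.88,0,-1]
    - [0,0,-0.88,0,-1]

```text
time: 18.85
tool_pos: [0.5887, 0.2242, 0.0973]
tool_rot: [3.141, -0.001, 1.571]
contact_force: [-1.0, 4.1, -3.1]
opening: 0.0337
grip_force: 20.0
```

jog_arm:
  plan:
    - [0,0,-0.02,0,-1]
    - [0,0,-0.02,0,0.17]
    - [0,0,-0.02,0,0.17]
    - [0,0,-0.02,0,0.17]
    - [0,0,-0.02,0,0.17]
    - [0,0,0.5,0,0.17]
    - [0,0,1,0,0.17]
    - [0,0,1,0,0.17]

```text
time: 19.65
tool_pos: [0.5916, 0.2241, 0.1837]
tool_rot: [3.13, -0.002, 1.571]
contact_force: [0.7, -0.8, -0.6]
opening: 0.0537
grip_force: 0.0
```

jog_arm:
  plan:
    - [0,0,0.4,0,0.17]
    - [0,0,0.4,0,0.17]
    - [-0.7,1,0.4,0,0.17]
    - [-0.7,1,0.4,0,0.17]
    - [-0.7,1,0.4,0,0.17]

```text
time: 20.15
tool_pos: [0.529, 0.3075, 0.2084]
tool_rot: [-3.139, -0.001, 1.576]
contact_force: [0.2, -0.2, -0.0]
opening: 0.0534
grip_force: 0.0
```

jog_arm:
  plan:
    - [-0.97,0.9,0,0,0.17]
    - [-0.97,0.9,0,0,0.17]
    - [-0.97,0.9,0,0,0.17]
    - [-0.97,0.9,0,0,0.17]
    - [-0.97,0.9,-0.7,0,0.17]
    - [-0.97,0.9,-0.7,0,0.17]
    - [-0.97,0.9,-0.7,0,0.17]

```text
time: 20.85
tool_pos: [0.4552, 0.3738, 0.1517]
tool_rot: [-3.138, 0.003, 1.569]
contact_force: [-0.4, 0.3, 1.4]
opening: 0.0536
grip_force: 0.0
```

```bash
python3 look.py w5
```

```text
20.9 [0.45596412 0.3746066  0.1533643 ] [-3.14120515e+00  5.72834442e-04  1.56898718e+00]
b [    0     0   512   248 34503] [0.4553 0.4365 0.111 ]
```

View pics/w5.png

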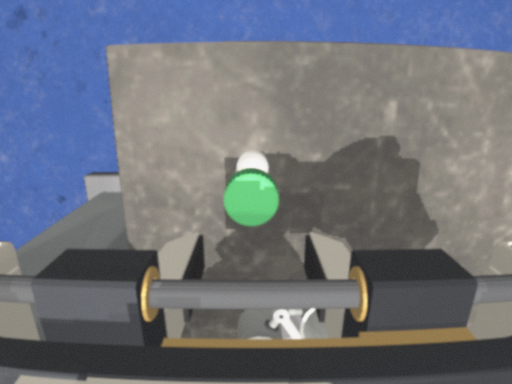

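The plain green cap is at (251,199).

```bash
python3 -c "
from h import *
c=dict(np.load('w5.npz'));print(pix2w(c,251,199,.112))"
```

```text
[0.4525068  0.38956956 0.112     ]
```

jog_arm:
  plan:
    - [-0.03,0.18,0,0,0.17]
    - [-0.03,0.18,-0.3,0,0.17]
    - [-0.03,0.18,-0.6,0,0.17]
    - [-0.03,0.18,-1,0,0.17]
    - [-0.03,0.18,-1,0,0.17]

```text
time: 21.4
tool_pos: [0.451, 0.3896, 0.0708]
tool_rot: [-3.137, 0.003, 1.571]
contact_force: [-0.6, -1.3, 0.2]
opening: 0.0537
grip_force: 0.0
```

jog_arm:
  plan:
    - [0,0,-0.05,0,0.17]
    - [0,0,-0.05,0,0.17]
    - [0,0,-0.05,0,-1]
    - [0,0,-0.05,0,-1]
    - [0,0,-0.05,0,-1]
    - [0,0,-0.05,0,-1]
    - [0,0,-0.05,0,-1]

```text
time: 22.1
tool_pos: [0.4529, 0.3901, 0.0699]
tool_rot: [3.14, -0.001, 1.57]
contact_force: [-1.0, -0.2, 4.7]
opening: 0.0338
grip_force: 20.0
```

jog_arm:
  plan:
    - [0,0,0,0,-1]
    - [0,0,0.3,0,-1]
    - [0,0,0.6,0,-1]
    - [0,0,1,0,-1]
    - [0,0,1,0,-1]

```text
time: 22.6
tool_pos: [0.4544, 0.3912, 0.1533]
tool_rot: [3.135, -0.004, 1.571]
contact_force: [1.1, 0.6, -0.7]
opening: 0.0336
grip_force: 20.0
```

jog_arm:
  plan:
    - [0,0,1,0,-1]
    - [0,0,1,0,-1]
    - [0.9,-1,1,0,-1]
    - [0.9,-1,1,0,-1]
    - [0.9,-1,1,0,-1]
    - [0.9,-1,1,0,-1]

```text
time: 23.2
tool_pos: [0.5251, 0.3084, 0.2279]
tool_rot: [-3.14, 0.001, 1.567]
contact_force: [0.1, 0.4, -0.6]
opening: 0.0338
grip_force: 20.0
```

jog_arm:
  plan:
    - [0,-0.59,0,0,-1]
    - [0,-0.59,0,0,-1]
    - [0,-0.59,-0.4,0,-1]
    - [0,-0.59,-0.75,0,-1]
    - [0,-0.59,-0.75,0,-1]
    - [0,-0.59,-0.75,0,-1]

```text
time: 23.8
tool_pos: [0.5239, 0.2639, 0.1693]
tool_rot: [-3.141, -0.0, 1.572]
contact_force: [0.5, 0.7, -0.6]
opening: 0.0336
grip_force: 20.0
```

jog_arm:
  plan:
    - [0,0,-0.2,0,-1]
    - [0,0,-0.4,0,-1]
    - [0,0,-0.6,0,-1]
    - [0,0,-0.75,0,-1]
    - [0,0,-0.85,0,-1]
    - [0,0,-0.88,0,-1]
    - [0,0,-0.88,0,-1]

```text
time: 24.5
tool_pos: [0.5248, 0.263, 0.099]
tool_rot: [3.141, -0.0, 1.571]
contact_force: [-0.2, 0.9, -0.3]
opening: 0.0334
grip_force: 20.0
```

jog_arm:
  plan:
    - [0,-0.01,-0.03,0,-1]
    - [0,-0.01,-0.03,0,0.17]
    - [0,-0.01,-0.03,0,0.17]
    - [0,-0.01,-0.03,0,0.17]
    - [0,-0.01,-0.03,0,0.17]
    - [0,-0.01,0.5,0,0.17]
    - [0,-0.01,1,0,0.17]
    - [0,-0.01,1,0,0.17]

```text
time: 25.3
tool_pos: [0.5275, 0.263, 0.1848]
tool_rot: [3.131, -0.004, 1.571]
contact_force: [0.4, 0.3, 0.1]
opening: 0.0536
grip_force: 0.0
```

jog_arm:
  plan:
    - [0,0,0.9,0,0.17]
    - [0,0,0.9,0,0.17]
    - [-1,-1,0.9,0,0.17]
    - [-1,-1,0.9,0,0.17]
    - [-1,-1,0.9,0,0.17]

```text
time: 25.8
tool_pos: [0.4409, 0.1796, 0.2502]
tool_rot: [-3.139, 0.001, 1.57]
contact_force: [0.8, 0.5, -0.1]
opening: 0.0537
grip_force: 0.0
```

jog_arm:
  plan:
    - [-0.6,-1,0,0,0.17]
    - [-0.6,-1,0,0,0.17]
    - [-0.6,-1,0,0,0.17]

```text
time: 26.1
tool_pos: [0.394, 0.0991, 0.2505]
tool_rot: [-3.14, 0.001, 1.568]
contact_force: [-0.3, -0.1, -0.2]
opening: 0.0539
grip_force: 0.0
```

jog_arm:
  plan:
    - [0,-1,0,0,0.17]
    - [0,-1,0,0,0.17]
    - [0,-1,0,0,0.17]

```text
time: 26.4
tool_pos: [0.397, 0.0197, 0.2507]
tool_rot: [3.141, 0.001, 1.567]
contact_force: [-0.3, 0.9, 0.3]
opening: 0.0538
grip_force: 0.0
```

jog_arm:
  plan:
    - [0,-1,0,0,0.17]
    - [0,-1,0,0,0.17]
    - [0,-1,0,0,0.17]

```text
time: 26.7
tool_pos: [0.3972, -0.06, 0.2505]
tool_rot: [3.141, 0.001, 1.568]
contact_force: [0.2, 0.4, -0.4]
opening: 0.0538
grip_force: 0.0
```

jog_arm:
  plan:
    - [0,-1,0,0,0.17]
    - [0,-1,0,0,0.17]
    - [0,-1,0,0,0.17]

```text
time: 27.0
tool_pos: [0.3972, -0.1398, 0.2504]
tool_rot: [3.141, 0.0, 1.568]
contact_force: [-0.6, 0.4, -0.6]
opening: 0.0534
grip_force: 0.0
```

jog_arm:
  plan:
    - [0,-1,0,0,0.17]
    - [0,-1,0,0,0.17]
    - [0,-1,0,0,0.17]

```text
time: 27.3
tool_pos: [0.3973, -0.2194, 0.2503]
tool_rot: [3.141, 0.0, 1.568]
contact_force: [-0.3, 0.8, 0.5]
opening: 0.0538
grip_force: 0.0
```

jog_arm:
  plan:
    - [0,-1,0,-1,0.17]
    - [0,-1,0,-1,0.17]
    - [0,-1,0,-1,0.17]
    - [0,-1,0,-1,0.17]
    - [0,-1,0,-1,0.17]
    - [0,-1,0,-1,0.17]
    - [0,-1,0,-1,0.17]
    - [0,-1,0,-1,0.17]
    - [0,-1,0,-1,0.17]
    - [0,-1,0,-1,0.17]
    - [0,-1,0,-1,0.17]

```text
time: 28.4
tool_pos: [0.3975, -0.2957, 0.2506]
tool_rot: [-3.14, -0.0, -0.004]
contact_force: [-0.1, 0.4, 0.2]
opening: 0.0538
grip_force: 0.0
```

jog_arm:
  plan:
    - [0,-0.95,0,-1,0.17]
    - [0,-0.95,0,-1,0.17]
    - [0,-0.95,0,-1,0.17]
    - [0,-0.95,0,-1,0.17]
    - [0,-0.95,0,-1,0.17]
    - [0,-0.95,0,-1,0.17]
    - [0,-0.95,0,-1,0.17]
    - [0,-0.95,0,-1,0.17]
    - [0,-0.95,0,-1,0.17]
    - [0,-0.95,0,-1,0.17]
    - [0,-0.95,0,-1,0.17]

```text
time: 29.5
tool_pos: [0.3979, -0.3717, 0.2506]
tool_rot: [-3.141, 0.001, -1.575]
contact_force: [-0.0, -0.8, -0.2]
opening: 0.0537
grip_force: 0.0
```

```bash
python3 look.py w6
```

```text
29.55 [ 0.39786646 -0.37177475  0.25056789] [-3.14147673e+00  1.40154603e-03 -1.57644119e+00]
b [  316     0   196   259 33134] [ 0.2504 -0.4229  0.111 ]
b [305 310  21  28 370] [ 0.33   -0.2111  0.111 ]
```

jog_arm:
  plan:
    - [1,0,0,0,0.17]
    - [1,0,0,0,0.17]
    - [1,0,-0.5,0,0.17]
    - [1,0,-1,0,0.17]
    - [1,0,-1,0,0.17]

```text
time: 30.05
tool_pos: [0.4752, -0.3696, 0.1651]
tool_rot: [3.133, 0.009, -1.568]
contact_force: [-0.5, 0.7, -0.2]
opening: 0.0532
grip_force: 0.0
```

jog_arm:
  plan:
    - [0,0,-0.3,0,0.17]
    - [0,0,-0.3,0,0.17]
    - [0,0,-0.3,0,0.17]

```text
time: 30.35
tool_pos: [0.4772, -0.3738, 0.1485]
tool_rot: [-3.141, -0.001, -1.57]
contact_force: [0.1, 0.0, 0.9]
opening: 0.0534
grip_force: 0.0
```

```bash
python3 look.py w7
```

```text
30.4 [ 0.47736264 -0.37429642  0.14886846] [-3.13975260e+00 -1.65311533e-03 -1.57048494e+00]
b [  415     0    97   242 15640] [ 0.349  -0.4418  0.111 ]
g [227 199  50  54 610] [ 0.4779 -0.3736  0.111 ]
```

View pics/w7.png

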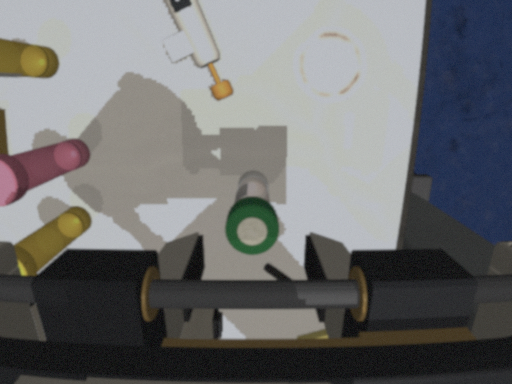

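The green cap with the white dot is at (252,226), right under the TCP. Going down to grip it and carry it back.

jog_arm:
  plan:
    - [0,0,-0.3,0,0.17]
    - [0,0,-0.6,0,0.17]
    - [0,0,-1,0,0.17]
    - [0,0,-1,0,0.17]
    - [0,0,-1,0,0.17]
    - [0,0,-1,0,-1]
    - [0,0,-1,0,-1]
    - [0,0,-1,0,-1]
    - [0,0,-1,0,-1]
    - [0,0,-1,0,-1]

```text
time: 31.4
tool_pos: [0.477, -0.3747, 0.068]
tool_rot: [-3.14, -0.002, -1.571]
contact_force: [-0.2, 0.3, 5.3]
opening: 0.0339
grip_force: 20.0
```

jog_arm:
  plan:
    - [0,0,0,0,-1]
    - [0,0,0.3,0,-1]
    - [0,0,0.6,0,-1]
    - [0,0,1,0,-1]
    - [0,0,1,0,-1]

```text
time: 31.9
tool_pos: [0.4782, -0.3758, 0.1514]
tool_rot: [-3.136, -0.006, -1.571]
contact_force: [0.3, -0.1, -0.3]
opening: 0.0334
grip_force: 20.0
```

jog_arm:
  plan:
    - [0,0,0.6,0,-1]
    - [0,0,1,0,-1]
    - [-0.4,0,1,0.1,-1]
    - [-1,0,1,1,-1]
    - [-1,0,1,1,-1]
    - [-1,0,1,1,-1]
    - [-1,0,1,1,-1]
    - [-1,0,1,1,-1]
    - [-1,0,1,1,-1]
    - [-1,0,1,1,-1]
    - [-1,0,1,1,-1]
    - [-1,0,1,1,-1]

```text
time: 33.1
tool_pos: [0.3962, -0.3738, 0.2259]
tool_rot: [-3.141, 0.001, -0.065]
contact_force: [-0.3, 0.2, -0.1]
opening: 0.0337
grip_force: 20.0
```

jog_arm:
  plan:
    - [0,1,0.2,1,-1]
    - [0,1,0.2,1,-1]
    - [0,1,0.2,1,-1]
    - [0,1,0.2,1,-1]
    - [0,1,0.2,1,-1]
    - [0,1,0.2,1,-1]
    - [0,1,0.2,1,-1]
    - [0,1,0.2,1,-1]
    - [0,1,0.2,1,-1]
    - [0,1,0.2,1,-1]
    - [0,1,0.2,1,-1]

```text
time: 34.2
tool_pos: [0.3962, -0.2938, 0.242]
tool_rot: [-3.141, -0.001, 1.505]
contact_force: [-0.2, -0.3, -0.4]
opening: 0.0334
grip_force: 20.0
```

jog_arm:
  plan:
    - [0,1,0,0,-1]
    - [0,1,0,0,-1]
    - [0,1,0,0,-1]

```text
time: 34.5
tool_pos: [0.3958, -0.2109, 0.2422]
tool_rot: [-3.14, -0.002, 1.503]
contact_force: [-0.2, -0.3, 0.2]
opening: 0.0333
grip_force: 20.0
```

jog_arm:
  plan:
    - [0,1,0,0,-1]
    - [0,1,0,0,-1]
    - [0,1,0,0,-1]

```text
time: 34.8
tool_pos: [0.3961, -0.1318, 0.2425]
tool_rot: [-3.141, -0.001, 1.503]
contact_force: [0.5, -0.3, -0.0]
opening: 0.0334
grip_force: 20.0
```

jog_arm:
  plan:
    - [0,1,0,0,-1]
    - [0,1,0,0,-1]
    - [0,1,0,0,-1]

```text
time: 35.1
tool_pos: [0.3964, -0.0525, 0.2425]
tool_rot: [-3.141, -0.001, 1.503]
contact_force: [0.3, -1.1, -0.1]
opening: 0.0335
grip_force: 20.0
```

jog_arm:
  plan:
    - [0,1,0,0,-1]
    - [0,1,0,0,-1]
    - [0,1,0,0,-1]
    - [0,1,0,0,-1]

```text
time: 35.5
tool_pos: [0.397, 0.025, 0.2426]
tool_rot: [3.141, 0.001, 1.501]
contact_force: [0.2, 0.2, -0.1]
opening: 0.0338
grip_force: 20.0
```

jog_arm:
  plan:
    - [0.8,0.55,0,0.044,-1]
    - [0.8,0.55,0,0.044,-1]
    - [0.8,0.55,0,0.044,-1]

```text
time: 35.8
tool_pos: [0.4634, 0.0694, 0.2422]
tool_rot: [3.141, 0.0, 1.569]
contact_force: [0.8, -0.5, -0.2]
opening: 0.0335
grip_force: 20.0
```

jog_arm:
  plan:
    - [0.8,0.555,0,0,-1]
    - [0.8,0.555,0,0,-1]
    - [0.8,0.555,0,0,-1]
    - [0.8,0.555,0,0,-1]
    - [0.8,0.555,-0.4,0,-1]
    - [0.8,0.555,-0.9,0,-1]
    - [0.8,0.555,-0.9,0,-1]
    - [0.8,0.555,-0.9,0,-1]

```text
time: 36.6
tool_pos: [0.5241, 0.1132, 0.1715]
tool_rot: [-3.141, 0.0, 1.568]
contact_force: [0.8, -1.0, -0.5]
opening: 0.0337
grip_force: 20.0
```

```bash
python3 look.py w8
```

```text
36.65 [0.52504624 0.11350307 0.1725533 ] [3.13950458e+00 5.08498069e-05 1.56803133e+00]
o [ 337    4   63   65 3204] [0.5949 0.2291 0.111 ]
o [ 122  140   58   57 2556] [0.4525 0.1447 0.111 ]
b [   0    0   56  132 5480] [0.3736 0.2152 0.111 ]
b [ 110    8   61   63 2993] [0.4522 0.2277 0.111 ]
b [ 331  137   57   55 2386] [0.5952 0.1473 0.111 ]
b [ 33 240  45  36 743] [0.3691 0.0747 0.111 ]
b [  34  305   45   38 1250] [0.3557 0.0116 0.111 ]
g [214 310  80  27 594] [0.5228 0.0173 0.111 ]
```

View pics/w8.png

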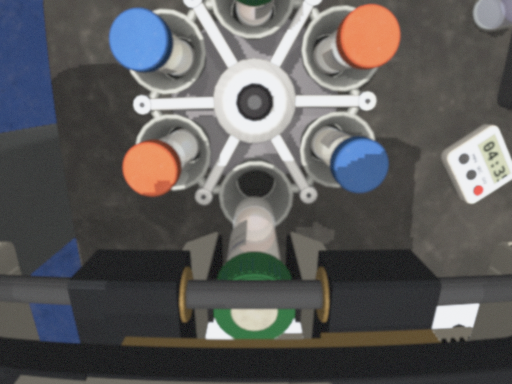

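The wrist view shows blue, orange and green seated upright. Each blue and orange tube faces its twin across the hub at (254,102), and the empty bucket at (256,185) sits under the held tube.

jog_arm:
  plan:
    - [0,0,-0.2,0,-1]
    - [0,0,-0.4,0,-1]
    - [0,0,-0.6,0,-1]
    - [0,0,-0.75,0,-1]
    - [0,0,-0.88,0,-1]
    - [0,0,-0.95,0,-1]
    - [0,0,-0.95,0,-1]

```text
time: 37.35
tool_pos: [0.5249, 0.1148, 0.0946]
tool_rot: [3.141, -0.001, 1.569]
contact_force: [0.2, 5.8, -3.5]
opening: 0.0335
grip_force: 20.0
```

jog_arm:
  plan:
    - [0,0,-0.01,0,-1]
    - [0,0,-0.01,0,0.17]
    - [0,0,-0.01,0,0.17]
    - [0,0,-0.01,0,0.17]
    - [0,0,-0.01,0,0.17]
    - [0,0,0.5,0,0.17]
    - [0,0,1,0,0.17]
    - [0,0,1,0,0.17]

```text
time: 38.15
tool_pos: [0.5275, 0.1144, 0.1801]
tool_rot: [3.131, -0.001, 1.569]
contact_force: [0.7, 0.3, -0.7]
opening: 0.0541
grip_force: 0.0
```

jog_arm:
  plan:
    - [0,0,0.9,0,0.17]
    - [0,0,0.9,0,0.17]
    - [-1,-1,0.9,0,0.17]
    - [-1,-1,0.9,0,0.17]
    - [-1,-1,0.9,0,0.17]

```text
time: 38.65
tool_pos: [0.4413, 0.0324, 0.2464]
tool_rot: [-3.14, 0.001, 1.567]
contact_force: [0.2, 0.7, -0.3]
opening: 0.0534
grip_force: 0.0
```

jog_arm:
  plan:
    - [-0.5,-1,0,0,0.17]
    - [-0.5,-1,0,0,0.17]
    - [-0.5,-1,0,0,0.17]
    - [-0.5,-1,0,0,0.17]

```text
time: 39.05
tool_pos: [0.4046, -0.0462, 0.2467]
tool_rot: [3.141, -0.0, 1.566]
contact_force: [-0.3, -0.3, 0.2]
opening: 0.0538
grip_force: 0.0
```

Run:
```python
from h import *
a=cams.read_camera("top");b=cams.read_camera("scene")
o=np.zeros((600,800,3),np.uint8)
o[:,:400]=cv2.resize(a[170:260,110:170+30],(400,600)) if 0 else 0
o[:400,:400]=cv2.resize(a[165:260,125:220],(400,400),interpolation=cv2.INTER_CUBIC)
o[:400,400:]=cv2.resize(b[170:290,140:260],(400,400),interpolation=cv2.INTER_CUBIC)
o[400:,:400]=cv2.resize(a[100:290,60:440],(400,200));o[400:,400:667]=cv2.resize(b,(267,200))
cv2.imwrite("pics/final.png",o)
```

```text
(no output)
```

View pics/final.png

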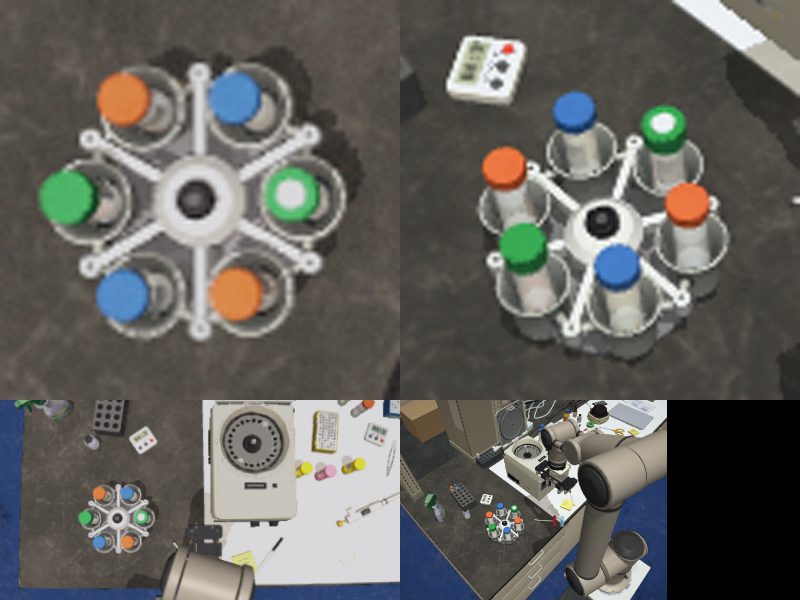

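All six tubes stand upright at the same height. The pairs face each other across the hub at (197,200): blue (235,98) and (123,295), orange (124,99) and (237,294), green (68,198) and (292,195). The timer, bottle and key look undisturbed.

```bash
python3 -c "
from cell import ticket
print(ticket.hand_in())"
```

```text
the job is handed in; nothing more can be done
None
```

I loaded the rotor and handed the job in: all four loose tubes stand upright in their buckets, released and facing their twins, at about 39 s of the 109 s allowed. Hand-in returned no verdict.

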